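# Balance the flashlight on the ridge

## Task

Find the balance point of the red flashlight, where its wall clip will go: lay it crosswise over the wooden ridge block so that it balances level on the ridge alone, both ends in the air, and leave it resting there. Do not disturb the glass jar.

Things in the scene. Friction and masses are not known exactly. Their poses are not given: they have to be found in the camera images.
- torch_mid (a point): Middle of the loose red flashlight (0.45 kg), 17 mm over its underside. x: along it to the lamp head; z: up. 290 mm long, x -145 (ribbed black tail end) to +145 (silver ring). Handle, x -145 to +85: flat-sided bar 30 wide, 34 high, black switch on top at x -20. Head, x +85 to +145: heavy round 42 mm barrel, bottom level with handle's underside. Balance point: 45 mm from the middle towards the head.
- ridge: Fixed wooden ridge block, 50 mm high; flat level top edge 28 mm wide (x) and 80 mm long (y), dark sloping flanks, 80 x 80 mm foot. Origin: centre of its underside, on the shelf top; z up. The ridge runs along its y axis; a part laid crosswise runs along its x axis, either way round. The space round it is free for the flashlight.
- jar: Loose glass jar with a metal twist cap, 68 mm in diameter, 97 mm high, a bystander to be left alone. Origin at the centre of its underside. (A grey stoneware bowl, a flat silver power bank and a long flat dark wooden shoehorn also lie beyond the work; not needed.)
Not all that is in view belongs to the job. What is shaped like the ridge but purple, turquoise or yellow is not meant.

How it is judged:
By the outcome, as a careful person would: the job done as asked, in the order asked, and still so for the second after the job is handed in, with the robot touching nothing.
It also fails if it takes over 38 s, if anything falls off the work surface, if the arm or the gripper's body presses on something with over 40 N, if the wrist force passes 120 N, or if a joint passes its speed limit or range.

## Robot

A 6-joint arm with a two-finger parallel gripper is mounted at the origin on the work surface. World frame = base frame: x ahead of the robot, y to its left, z up, the work surface at z = 0. Lengths are in mm, angles in rad, forces in N, time in s.
With the tool pointing down it reaches from about 350 to 775 mm from the base axis. Payload 7.3 kg.
Tool frame: the origin (TCP) lies midway between the tips of the shut fingers; the grasp point (between the pads) lies bot.tcp_to_grasp behind it (bot.tcp_to_grasp is the distance from the TCP to the grasp point, in mm); z points along the fingers, y is the direction in which the jaws open and shut (so a half turn about z gives the same grasp; the last joint's range is limited). The gripper opens to 92 mm and grips with 3 to 60 N. Pads are 19 mm wide; open, the fingers measure 130 mm over their backs; the gripper's body (75 mm by 190 mm) begins 47 mm behind the grasp point.
Start: joints at [0.962, 0.342, 1.524, -0, 1.275, -0.146], TCP at [234.38, 469.802, 193.641] pointing down, gripper open.
Joint ranges: [-2.53, 2.53], [-0.77, 2.02], [0.04, 2.7], [-1, 4.14], [0.28, 2.66], [-3.11, 3.11]. Speed limits (rad/s): [2.57, 2.57, 3.14, 3.14, 3.14, 3.14].

## Interface

Orientations are given as [roll, pitch, yaw] about the fixed x, y, z axes, in that order (R = Rz(yaw) Ry(pitch) Rx(roll)).
In Python, from plant import bot gives the robot as it stands.
- The arm moves only by the shell command python3 -m inch 'ROWS'. ROWS is JSON, one flat list of numbers, 7 for each row, row after row: the shift along the world's x, y, z in cm, then the turn, a rotation vector about the world's x, y, z in degrees, then the gripper command: -1 is shut, 1 is fully open, values between are in proportion. In form: [tx, ty, tz, ax, ay, az, fingers, tx, ty, tz, ax, ay, az, fingers, ...]. A call has exactly 5 rows; each row is the pose to reach, as a shift and turn from the pose measured when the call began; what a row does not reach only later rows make up. A row lasts 1/10 s, in which the tool goes at most 50 mm and 8.59 degrees, less where a joint would pass 70% of its speed; a pose out of reach is approached as far as the arm can. A call with a gripper value outside its range is refused whole. The fingers move at their own pace and stop on an object; the grip force is fixed at half the most. Time passes only in rows, so rows that repeat a pose let the fingers close, or fill a call up. It gives the time, the measured TCP pose, the force and the opening at its end, in the units of the state.
- bot.get_obs(): the state, without advancing time (a new reading comes with each control period).
- bot.capture(name): name is "scene" or "top" or "wrist"; returns the picture (400x640x3 uint8, red, green, blue); there is no depth.
- bot.calibration(name): a dict with "fx", "fy", "cx", "cy" (pixels), "cam_to_world" (4x4, takes a point from camera to world coordinates). Camera axes: x right, y down, z forward; pixel columns grow to the right and rows downward; lengths in mm; the calibration is good to about 2 mm. A picture is of the moment at which its call begins: read the wrist's pose just before it. calibration takes no time and is no camera call; for the wrist camera it gives the pose at the moment of the call.
- bot.close_job(): hands the job in, once; it reports no verdict.
The state is a dict: "time": time; "joint_positions": joint angles; "dq": joint speeds; "tau": joint torques, N m; "tool_pos": TCP position; "tcp_rot": TCP orientation; "contact_force": force on the tool from outside, world axes, zero at the start; "moment": the same for the moment, N m; "grip_width": finger opening in mm.
Only numpy, scipy, OpenCV 4.12 (cv2) and the standard library are available. Lean on these libraries where they do the work, as an engineer would, in place of code of your own. Each camera call takes 0.05 s, during which the arm holds its last target.

## Working session

There is one attempt and no reset: what is moved stays moved. The work goes in short steps, Python scripts to look and compute and a shell command to move; the robot and the scene stay as the last step left them, time stands still between calls to the robot, and variables do not carry over. Pictures are saved under pics/ and viewed, and the job is handed in when it is done.

```bash
mkdir -p pics; ls
python3 - <<'E'
from plant import bot
import cv2
o=bot.get_obs();print(o, bot.tcp_to_grasp)
for n in("scene","top","wrist"):
    c=bot.calibration(n);im=bot.capture(n)
    cv2.imwrite(f"pics/{n}0.png",im[:,:,::-1]);print(n,c)
E
```

```text
pics
{'time': 0.0, 'joint_positions': array([ 9.62020538e-01,  3.42710865e-01,  1.52504136e+00, -3.67376993e-05,
        1.27543014e+00, -1.46035795e-01]), 'dq': array([ 9.30963962e-04,  1.17862865e-03, -9.09973940e-04,  7.87961612e-04,
       -9.57824708e-05,  5.37961678e-04]), 'tau': array([-6.54403120e-04, -4.31235301e+01, -2.44223017e+01,  7.17294146e-02,
        5.59763610e-02, -1.77507209e-04]), 'tool_pos': array([234.08985916, 469.38285247, 192.94268446]), 'tcp_rot': array([-3.14001475e+00, -1.96575110e-04,  2.67886323e+00]), 'contact_force': array([-0.33935629,  0.01168316,  0.39581996]), 'moment': array([ 0.0248624 ,  0.02535373, -0.00244679]), 'grip_width': 91.6848086427489} 18.8
scene {'fx': 407.8000922032267, 'fy': 407.8000922032267, 'cx': 318.654809673281, 'cy': 200.5139458805451, 'cam_to_world': array([[ 8.90837052e-01,  3.36853403e-01, -3.04859201e-01,
         8.31686554e+02],
       [ 4.54100750e-01, -6.81163706e-01,  5.74289574e-01,
        -4.84141353e+02],
       [-1.42076263e-02, -6.50035223e-01, -7.59771250e-01,
         8.05366202e+02],
       [ 0.00000000e+00,
[... 296 characters left out ...]
-1.45075709e-02,  1.56818999e-02,
         9.50947942e+01],
       [-1.33403004e-02, -1.49388217e-01, -9.88688625e-01,
         8.51102773e+02],
       [ 0.00000000e+00,  0.00000000e+00,  0.00000000e+00,
         1.00000000e+00]])}
wrist {'fx': 277.72863322580696, 'fy': 277.72863322580696, 'cx': 323.81487927838657, 'cy': 202.07856613775954, 'cam_to_world': array([[ 4.46205362e-01,  8.55519748e-01,  2.62653262e-01,
         1.63348123e+02],
       [ 8.94927788e-01, -4.25818672e-01, -1.33351837e-01,
         5.04605526e+02],
       [-2.24246651e-03,  2.94558007e-01, -9.55630971e-01,
         3.84494817e+02],
       [ 0.00000000e+00,  0.00000000e+00,  0.00000000e+00,
         1.00000000e+00]])}
```

View pics/top0.png

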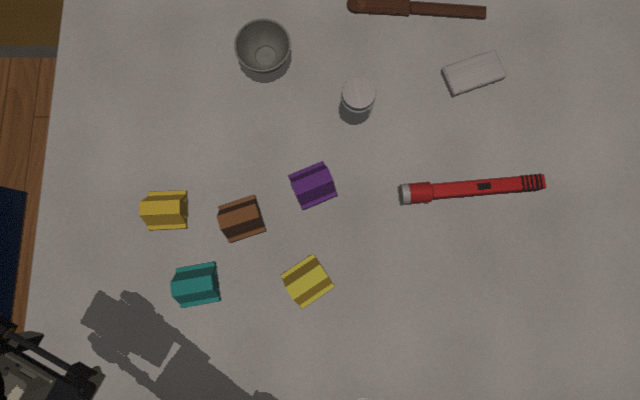

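View pics/scene0.png

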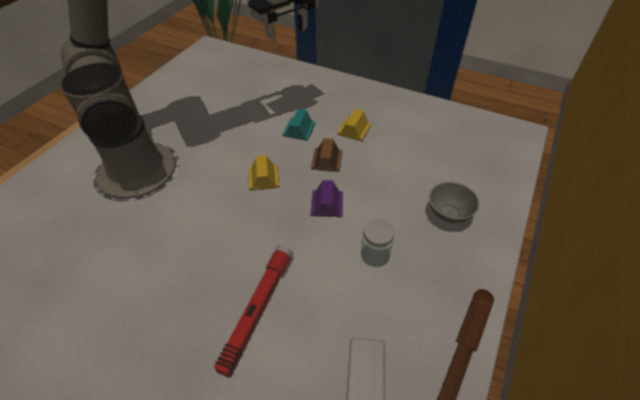

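View pics/wrist0.png

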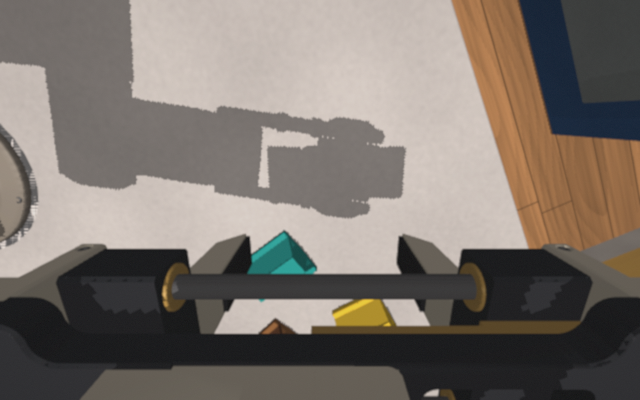

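Top view: torch runs from the silver ring (400,193) to the tail (545,182). The brown ridge is at (241,218) and the jar at (358,98). Next I'll measure them.

```bash
cat > h.py <<'E'
import numpy as np
def ray(c,u,v,z):
    T=np.array(c["cam_to_world"]);d=T[:3,:3]@[(u-c["cx"])/c["fx"],(v-c["cy"])/c["fy"],1.]
    p=T[:3,3];return p+d*(z-p[2])/d[2]
def proj(c,P):
    T=np.array(c["cam_to_world"]);q=T[:3,:3].T@(np.array(P,float)-T[:3,3])
    return np.array([c["fx"]*q[0]/q[2]+c["cx"],c["fy"]*q[1]/q[2]+c["cy"]])
E
python3 - <<'E'
import cv2,numpy as np
from plant import bot
from h import *
for n in("top","scene"):
    im=cv2.imread(f"pics/{n}0.png");c=bot.calibration(n)
    h=cv2.cvtColor(im,cv2.COLOR_BGR2HSV)
    red=(((h[...,0]<4)|(h[...,0]>174))&(h[...,1]>170)&(h[...,2]>80)).astype(np.uint8)
    br=((h[...,0]>=5)&(h[...,0]<16)&(h[...,1]>90)).astype(np.uint8)
    for nm,m in(("red",red),("brown",br)):
        k,l,s,ce=cv2.connectedComponentsWithStats(m)
        for i in range(1,k):
            if s[i,4]>150:
                ct=cv2.findContours((l==i).astype(np.uint8),0,2)[0][0]
                r=cv2.minAreaRect(ct);print(n,nm,s[i],ce[i].round(1),cv2.boxPoints(r).round(1).tolist())
                
t=cv2.imread("pics/top0.png")
a=cv2.resize(t[185:255,205:280],None,fx=8,fy=8,interpolation=cv2.INTER_CUBIC)
cv2.imwrite("pics/ridge_t.png",a)
s=cv2.imread("pics/scene0.png")
cv2.imwrite("pics/ridge_s.png",cv2.resize(s[125:185,290:365],None,fx=8,fy=8,interpolation=cv2.INTER_CUBIC))
cv2.imwrite("pics/torch_t.png",cv2.resize(t[160:220,390:555],None,fx=4.8,fy=4.8,interpolation=cv2.INTER_CUBIC))
E
```

```text
top red [ 410  177  113   25 1381] [463.6 188.1] [[409.8999938964844, 184.1999969482422], [520.5999755859375, 173.10000610351562], [522.4000244140625, 191.10000610351562], [411.70001220703125, 202.10000610351562]]
top brown [ 347    0  139   19 1712] [414.5   8. ] [[346.6000061035156, 12.699999809265137], [347.20001220703125, -2.4000000953674316], [485.5, 3.0], [484.8999938964844, 18.100000381469727]]
top brown [   0   57   56  276 8171] [ 24.3 151.3] [[-0.0, 57.0], [55.0, 57.0], [55.0, 332.0], [0.0, 332.0]]
top brown [ 217  195   49   47 1342] [240.  218.7] [[213.3000030517578, 207.89999389648438], [254.10000610351562, 194.3000030517578], [266.0, 230.0], [225.1999969482422, 243.60000610351562]]
scene red [ 229  251   59   97 1146] [258.1 298.9] [[228.1999969482422, 343.1000061035156], [276.29998779296875, 249.5], [289.3999938964844, 256.29998779296875], [241.3000030517578, 349.79998779296875]]
scene brown [ 114    4   94   86 3473] [159.2  45.1] [[106.4000015258789, 56.70000076293945], [192.0, 1.899999976158142], [213.39999389648438, 35.29999923706055], [127.69999694824219, 90.09999
[... 292 characters left out ...]
03125], [456.5, 66.5999984741211], [564.0999755859375, 88.80000305175781], [499.6000061035156, 401.3999938964844]]
scene brown [   0   86   81   91 3559] [ 34.8 128.5] [[-23.100000381469727, 139.5], [60.70000076293945, 85.0], [86.80000305175781, 125.19999694824219], [3.0, 179.60000610351562]]
scene brown [312 139  30  32 674] [326.7 156.1] [[311.1000061035156, 167.89999389648438], [315.0, 136.89999389648438], [342.6000061035156, 140.3000030517578], [338.70001220703125, 171.3000030517578]]
scene brown [ 438  290   55  110 2074] [466.9 342.3] [[435.3999938964844, 398.0], [475.79998779296875, 286.70001220703125], [495.79998779296875, 293.8999938964844], [455.29998779296875, 405.29998779296875]]
```

View pics/ridge_t.png

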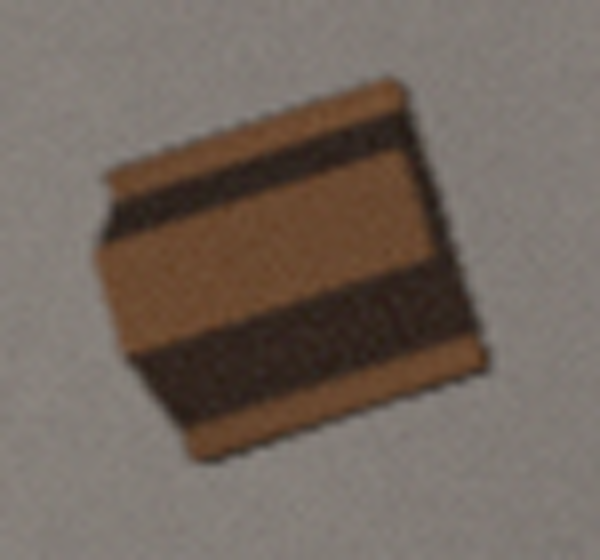

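View pics/ridge_s.png

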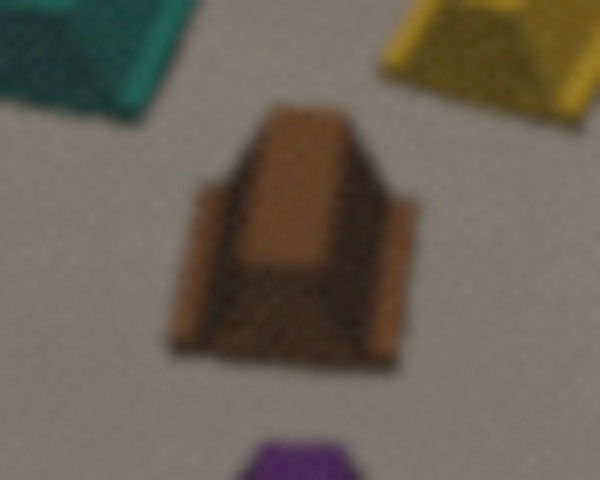

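View pics/torch_t.png

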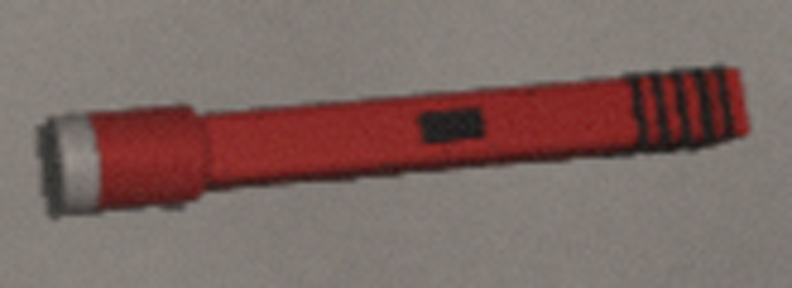

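Ridge crops: the top-face corners are clear in both views. The torch's switch and its handle/head step are also visible. Converting these to world coordinates.

Run:
```python
import cv2,numpy as np
from plant import bot
from h import *
ct=bot.calibration("top");cs=bot.calibration("scene")
def up(p,o,f): return [(p[0]+.5)/f-.5+o[0],(p[1]+.5)/f-.5+o[1]]
for c,o,f,ps in((ct,(205,185),8,[(97,247),(408,152),(435,258),(130,352)]),(cs,(290,125),8,[(237,263),(268,107),(345,110),(330,267)])):
    P=np.array([ray(c,*up(p,o,f),50) for p in ps])[:,:2]
    print(P.round(1).tolist(),"ctr",P.mean(0).round(1),"sides",[round(float(np.linalg.norm(P[i]-P[i-1])),1) for i in range(4)])
    for a,b in((0,1),(3,2)):
        d=P[b]-P[a];print("axis deg",np.degrees(np.arctan2(d[1],d[0])).round(1))
o=(390,160)
T={"switch":((452,126),35),"tailtop":((737,103),34)}
Q={k:ray(ct,*up(p,o,4.8),z) for k,(p,z) in T.items()};print({k:v.round(1) for k,v in Q.items()})
for n,ps in(("upper",[(215,114),(610,79)]),("lower",[(215,187),(620,154)])):
    P=[ray(ct,*up(p,o,4.8),z)[:2] for p in ps for z in(34,)]
    d=P[0]-P[1];print(n,np.round(P,1).tolist(),np.degrees(np.arctan2(d[1],d[0])).round(1))
# jar
print("jar cap",ray(ct,359,95,97).round(0))
# wrist
im=cv2.imread("pics/scene0.png");cv2.imwrite("pics/torch_s.png",cv2.resize(im[240:380,205:300],None,fx=4,fy=4,interpolation=cv2.INTER_CUBIC))
```

```text
[[461.9, 308.3], [486.6, 232.6], [460.4, 225.0], [436.2, 298.8]] ctr [461.3 266.2] sides [27.3, 79.6, 27.2, 77.7]
axis deg -71.9
axis deg -71.8
[[460.9, 222.8], [434.7, 298.2], [459.7, 308.6], [489.7, 234.8]] ctr [461.2 266.1] sides [31.2, 79.7, 27.0, 79.6]
axis deg 109.1
axis deg 112.1
{'switch': array([ 531.2, -222.2,   35. ]), 'tailtop': array([ 542.9, -341.6,   34. ])}
upper [[535.1, -123.9], [552.4, -289.4]] 96.0
lower [[504.1, -123.1], [520.5, -291.8]] 95.6
jar cap [694.  33.  97.]
```

View pics/torch_s.png

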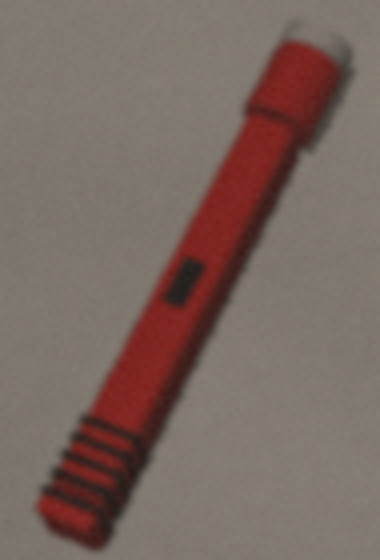

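Run:
```python
import numpy as np
from plant import bot
from h import *
ct=bot.calibration("top");cs=bot.calibration("scene")
def up(p,o,f): return [(p[0]+.5)/f-.5+o[0],(p[1]+.5)/f-.5+o[1]]
S=lambda p,z:ray(cs,*up(p,(205,240),4),z)[:2].round(1)
print("switch",S((184,284),35)); 
a=S((40,500),34);b=S((98,525),34);print("tail top edge",a,b,(a+b)/2)
print("head step top42 scene",S((272,112),42),"top",ray(ct,*up((205,147),(390,160),4.8),38).round(1))
th=np.radians(95.8);d=np.array([np.cos(th),np.sin(th)])
m=np.array([531.2,-222.2])+20*d
for x in(-145,45,85,145): print(x,(m+x*d).round(1))
o=bot.get_obs();print(o["tool_pos"],o["tcp_rot"])
y=o["tcp_rot"][2];print("jaw angle",np.degrees(np.arctan2(-np.cos(y),np.sin(y))))
```

```text
switch [ 532.3 -224.3]
tail top edge [ 531.1 -344.4] [ 561.8 -341.6] [ 546.45 -343.  ]
head step top42 scene [ 522.9 -121.5] top [ 520.3 -118.3   38. ]
-145 [ 543.8 -346.6]
45 [ 524.6 -157.5]
85 [ 520.6 -117.7]
145 [514.5 -58. ]
[234.18662407 469.49750736 193.10615654] [-3.14044718e+00 -1.27924118e-04  2.67879000e+00]
jaw angle 63.483360988453214
```

```bash
python3 -m inch '[29,-62.8,-3,0,0,-57.7,1,29,-62.8,-3,0,0,-57.7,1,29,-62.8,-3,0,0,-57.7,1,29,-62.8,-3,0,0,-57.7,1,29,-62.8,-3,0,0,-57.7,1]'
```

```text
time: 0.65
tool_pos: [339.3, 241.2, 182.5]
tcp_rot: [-3.141, -0.0, 1.923]
contact_force: [0.8, 1.2, -0.2]
grip_width: 91.8
```

```bash
python3 -m inch '[18.5,-40,-2,0,0,-14.4,1,18.5,-40,-2,0,0,-14.4,1,18.5,-40,-2,0,0,-14.4,1,18.5,-40,-2,0,0,-14.4,1,18.5,-40,-2,0,0,-14.4,1]'
```

```text
time: 1.15
tool_pos: [444.0, 14.2, 171.2]
tcp_rot: [-3.141, -0.0, 1.672]
contact_force: [0.4, 0.6, -0.5]
grip_width: 91.8
```

Run:
```python
from plant import bot
o=bot.get_obs();print(o["tool_pos"],o["tcp_rot"])
```

```text
[443.95636399  14.15409238 171.22908353] [-3.14115768e+00 -3.05043280e-04  1.67159563e+00]
```

```bash
python3 -m inch '[8,-17.3,-4,0,0,0,1,8,-17.3,-4,0,0,0,1,8,-17.3,-4,0,0,0,1,8,-17.3,-4,0,0,0,1,8,-17.3,-4,0,0,0,1]'
python3 - <<'E'
from plant import bot
import cv2
c=bot.calibration("wrist");im=bot.capture("wrist");cv2.imwrite("pics/w1.png",im[:,:,::-1])
import pickle;pickle.dump(c,open("w1.pkl","wb"))
print(bot.get_obs()["tool_pos"])
E
```

```text
time: 1.65
tool_pos: [524.7, -163.6, 129.0]
tcp_rot: [-3.14, 0.0, 1.667]
contact_force: [0.4, 0.1, -1.6]
grip_width: 92.0
[ 523.73320357 -160.90926721  129.61847201]
```

View pics/w1.png

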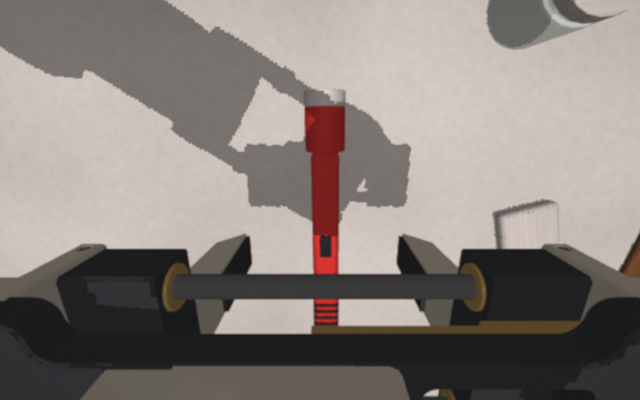

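The wrist view shows the torch centred between the fingers and aligned: switch at (325,246), head step at (325,152), ring top at (325,92). Cross-checking its position.

Run:
```python
import pickle
from h import *
c=pickle.load(open("w1.pkl","rb"))
print("switch",ray(c,325,246,35).round(1),"step",ray(c,325,152,38).round(1))
a=(ray(c,312.5,165,34)+ray(c,338.5,165,34))/2;b=(ray(c,313,225,34)+ray(c,337.5,225,34))/2
d=a-b;print(a.round(1),b.round(1),np.degrees(np.arctan2(d[1],d[0])))
```

```text
switch [ 532.2 -224.3   35. ] step [ 521.9 -119.    38. ]
[ 523.7 -132.8   34. ] [ 530.  -199.3   34. ] 95.39020035876219
```

```bash
python3 -m inch '[0.1,0.2,-4,0,0,0,1,0.1,0.2,-8,0,0,0,1,0.1,0.2,-10.5,0,0,0,1,0.1,0.2,-12,0,0,0,1,0.1,0.2,-12.3,0,0,0,1]'
```

```text
time: 2.2
tool_pos: [523.1, -157.0, 5.1]
tcp_rot: [-3.136, -0.004, 1.669]
contact_force: [0.2, 1.3, 0.9]
grip_width: 91.9
```

```bash
python3 -m inch '[0.2,-0.2,0.1,0,0,0,1,0.2,-0.2,0.1,0,0,0,-1,0.2,-0.2,0.1,0,0,0,-1,0.2,-0.2,0.1,0,0,0,-1,0.2,-0.2,0.1,0,0,0,-1]';python3 -m inch '[0,0,0,0,0,0,-1,0,0,0,0,0,0,-1,0,0,0,0,0,0,-1,0,0,0,0,0,0,-1,0,0,0,0,0,0,-1]'
```

```text
time: 2.7
tool_pos: [525.3, -159.1, 6.7]
tcp_rot: [-3.136, -0.003, 1.669]
contact_force: [-0.1, -0.1, 0.2]
grip_width: 64.4
time: 3.2
tool_pos: [525.3, -159.1, 6.6]
tcp_rot: [-3.136, -0.003, 1.669]
contact_force: [0.1, 0.3, 0.3]
grip_width: 24.3
```

Opening is 24.3 mm, but the handle is 30 mm wide. I'll check before lifting.

Run:
```python
from plant import bot
import cv2
a=bot.capture("top");b=bot.capture("wrist");o=bot.get_obs();print(o["grip_width"],o["tool_pos"],o["contact_force"])
cv2.imwrite("pics/t2.png",cv2.resize(a[130:260,370:590],None,fx=3,fy=3)[:,:,::-1]);cv2.imwrite("pics/w2.png",b[:,:,::-1])
```

```text
16.54120108339331 [ 525.2870507  -159.04626941    6.60322494] [-0.07287573 -0.44540869 -0.30488579]
```

View pics/t2.png

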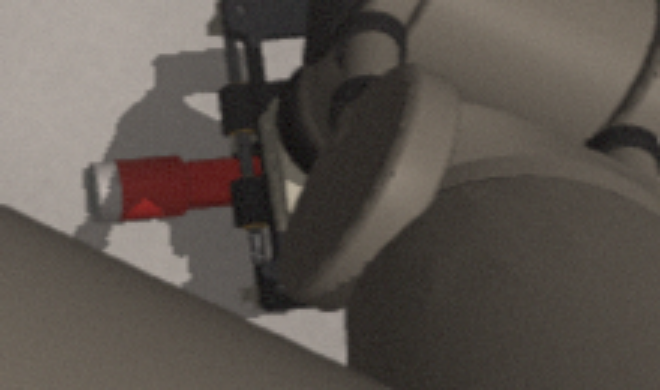

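View pics/w2.png

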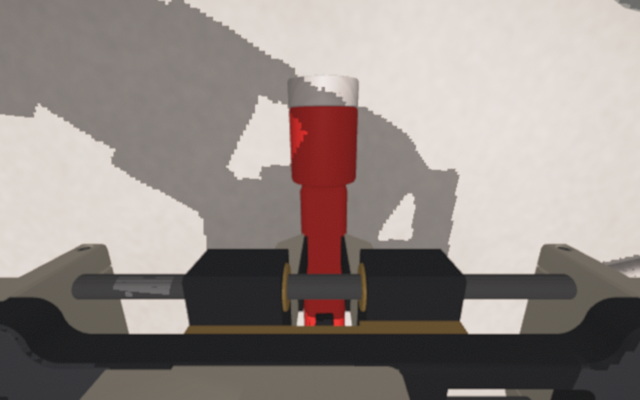

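```bash
python3 -m inch '[0,0,0,0,0,0,-1,0,0,0,0,0,0,-1,0,0,0,0,0,0,-1,0,0,0,0,0,0,-1,0,0,0,0,0,0,-1]'
python3 - <<'E'
from plant import bot
import cv2
b=bot.capture("wrist");o=bot.get_obs();print(o["grip_width"],o["tool_pos"],o["contact_force"])
cv2.imwrite("pics/w3.png",b[:,:,::-1])
E
```

```text
time: 3.8
tool_pos: [525.3, -159.1, 6.6]
tcp_rot: [-3.136, -0.003, 1.669]
contact_force: [-0.4, -0.0, 0.0]
grip_width: 0.3
0.3716828618542875 [ 525.29524919 -159.04064315    6.58957436] [-0.04866955  0.48479857  0.26421397]
```

View pics/w3.png

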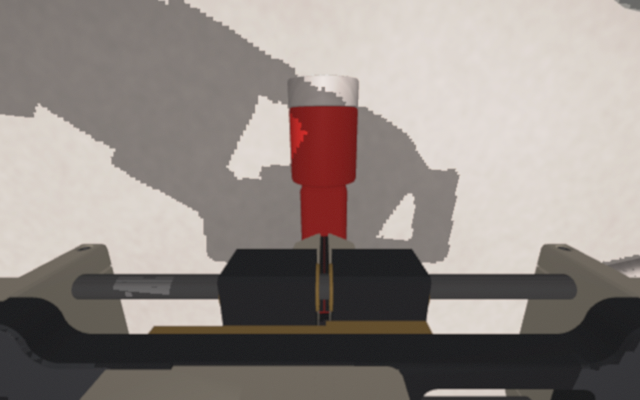

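Run:
```python
from plant import bot
import cv2
from h import *
c=bot.calibration("wrist");b=bot.capture("scene")
cv2.imwrite("pics/s3.png",cv2.resize(b[150:400,140:400],None,fx=2.4,fy=2.4,interpolation=cv2.INTER_CUBIC)[:,:,::-1])
print(c["cam_to_world"].round(3))
th=np.radians(95.6);d=np.array([np.cos(th),np.sin(th),0]);n=np.array([-d[1],d[0],0]);m=np.array([532.2,-224,0])+20*d
for x,w,z in((85,15,34),(85,21,21),(145,21,21),(60,15,34)):
    print(x,z,[proj(c,m+x*d+s*w*n+[0,0,z]).round(1).tolist() for s in(1,-1)])
print(proj(c,bot.get_obs()["tool_pos"]))
```

```text
[[ 9.95000e-01  9.60000e-02  2.30000e-02  5.19067e+02]
 [ 9.80000e-02 -9.52000e-01 -2.91000e-01 -8.08190e+01]
 [-6.00000e-03  2.92000e-01 -9.56000e-01  1.98327e+02]
 [ 0.00000e+00  0.00000e+00  0.00000e+00  1.00000e+00]]
85 34 [[299.1, 184.0], [348.5, 184.1]]
85 21 [[291.7, 179.4], [356.2, 179.5]]
145 21 [[288.3, 79.5], [359.7, 79.5]]
60 34 [[300.1, 222.5], [347.5, 222.7]]
[323.24621167 227.70304656]
```

View pics/s3.png

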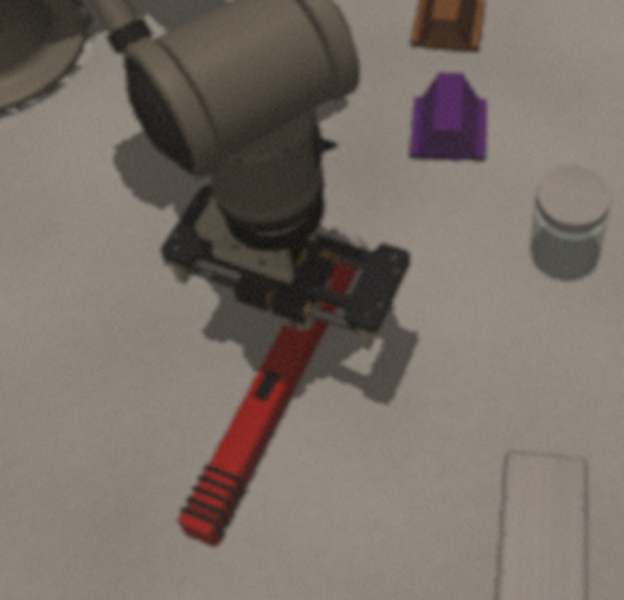

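Run:
```python
from plant import bot
import cv2
from h import *
cs=bot.calibration("scene");cw=bot.calibration("wrist");o=bot.get_obs();p=o["tool_pos"]
print(o["joint_positions"])
for dz in(0,19,33,47,66,100): 
    q=p+[0,0,dz];print(dz,(((proj(cs,q)-[140,150])*2.4)).round(1),proj(cw,q).round(1))
b=bot.capture("scene")
cv2.imwrite("pics/s4.png",cv2.resize(b[225:305,200:320],None,fx=6.6,fy=6.6,interpolation=cv2.INTER_CUBIC)[:,:,::-1])
b=cv2.imread("pics/w3.png");cv2.imwrite("pics/w3c.png",cv2.resize(b[200:345,240:410],None,fx=4,fy=4,interpolation=cv2.INTER_CUBIC))
```

```text
[-4.33761659e-01  6.03475193e-01  1.67421864e+00  1.91069535e-04
  8.70173617e-01 -5.32161136e-01]
0 [303.  335.9] [323.2 227.7]
19 [300.6 325.6] [323.  238.4]
33 [298.8 317.8] [322.9 247.7]
47 [297.  309.8] [322.6 258.5]
66 [294.4 298.6] [322.3 276.4]
100 [289.5 277.6] [321.4 323.2]
```

View pics/s4.png

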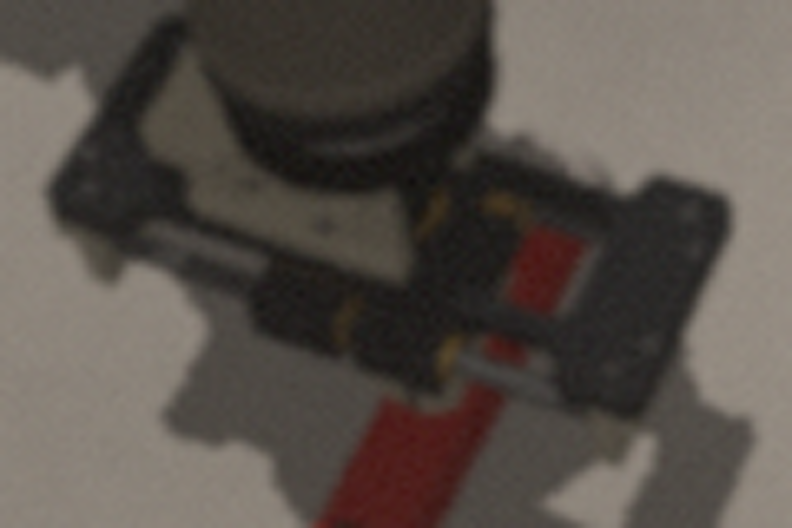

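View pics/w3c.png

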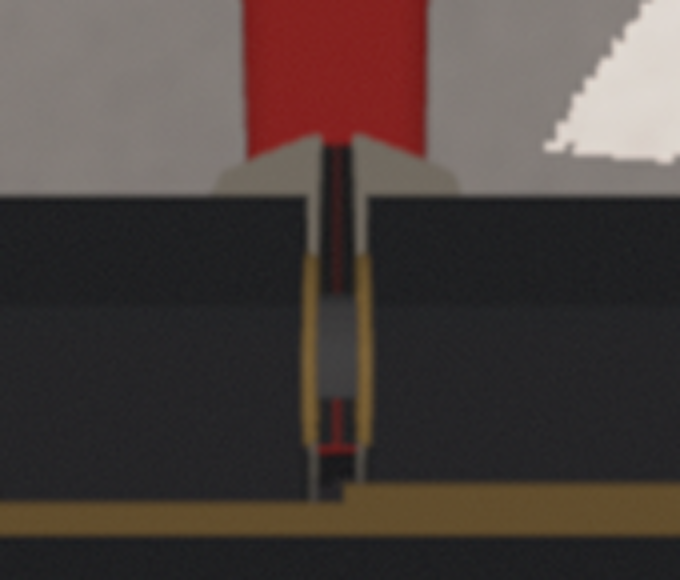

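The fingers shut fully just above the torch, without touching it. The tips really sit about 30 mm higher than the reported TCP: the wrist view shows them at row 236 at any opening, about 170–175 mm deep, while the TCP would be at 206 mm. I'll open and go lower in small steps, watching the force.

```bash
python3 -m inch '[0,0,0,0,0,0,1,0,0,0,0,0,0,1,0,0,0,0,0,0,1,0,0,0,0,0,0,1,0,0,0,0,0,0,1]';python3 -m inch '[0,0,0,0,0,0,1,0,0,0,0,0,0,1,0,0,0,0,0,0,1,0,0,0,0,0,0,1,0,0,0,0,0,0,1]';  python3 -m inch '[0,0,-0.2,0,0,0,1,0,0,-0.4,0,0,0,1,0,0,-0.6,0,0,0,1,0,0,-0.8,0,0,0,1,0,0,-1,0,0,0,1]'
```

```text
time: 4.45
tool_pos: [525.3, -159.1, 6.6]
tcp_rot: [-3.136, -0.003, 1.669]
contact_force: [0.3, 0.3, 0.1]
grip_width: 35.9
time: 4.95
tool_pos: [525.3, -159.1, 6.6]
tcp_rot: [-3.136, -0.003, 1.669]
contact_force: [1.0, 0.3, 0.3]
grip_width: 75.5
time: 5.45
tool_pos: [525.3, -159.1, -3.6]
tcp_rot: [-3.136, -0.003, 1.669]
contact_force: [0.4, 0.3, -0.1]
grip_width: 91.8
```

Reported z is −3.6 with no contact, so the tips really are higher than reported. Measuring the tips from a picture.

Run:
```python
from plant import bot
import cv2
from h import *
cw=bot.calibration("wrist");cs=bot.calibration("scene");o=bot.get_obs();p=o["tool_pos"]
y=o["tcp_rot"][2];j=np.array([np.sin(y),-np.cos(y),0])
for dz in(0,20,30,40):
  print(dz,[proj(cw,p+[0,0,dz]+s*46*j).round(1).tolist() for s in(1,-1)],[((proj(cs,p+[0,0,dz]+s*46*j)-[200,225])*6.6).round(0).tolist() for s in(1,-1)])
b=bot.capture("wrist");cv2.imwrite("pics/w5.png",cv2.resize(b[200:340,170:480],None,fx=2.5,fy=2.5,interpolation=cv2.INTER_CUBIC)[:,:,::-1])
b=bot.capture("scene")
cv2.imwrite("pics/s5.png",cv2.resize(b[225:305,200:320],None,fx=6.6,fy=6.6,interpolation=cv2.INTER_CUBIC)[:,:,::-1])
```

```text
0 [[385.3, 227.9], [261.4, 227.6]] [[567.0, 489.0], [318.0, 399.0]]
20 [[391.4, 239.2], [254.8, 238.8]] [[562.0, 460.0], [309.0, 370.0]]
30 [[394.9, 245.8], [251.0, 245.4]] [[560.0, 445.0], [304.0, 354.0]]
40 [[398.9, 253.1], [246.8, 252.7]] [[557.0, 430.0], [300.0, 339.0]]
```

View pics/w5.png

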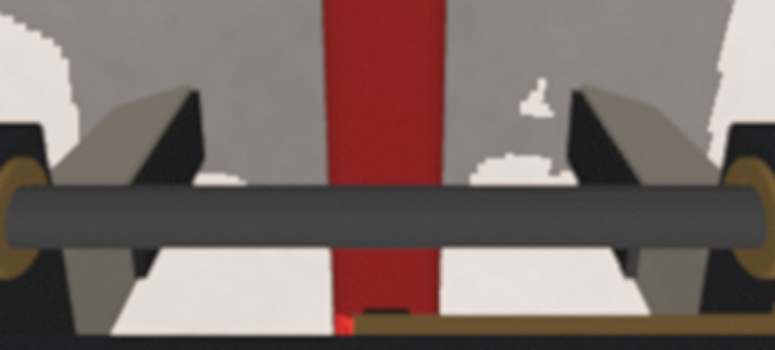

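View pics/s5.png

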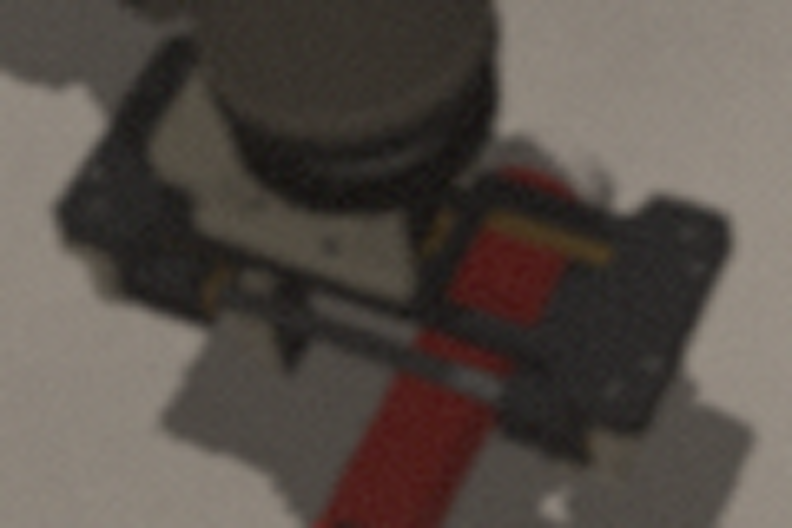

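The tip pads in the wrist view sit at cols 250/398, row about 249. That puts the true tips about 35 mm above the reported TCP along the tool axis, with no sideways shift. The tips are now near z=31, so I need about 24.5 mm more.

```bash
python3 -m inch '[0,0,-0.4,0,0,0,1,0,0,-0.8,0,0,0,1,0,0,-1.2,0,0,0,1,0,0,-1.6,0,0,0,1,0,0,-1.6,0,0,0,1]';  python3 -m inch '[0,0,-0.2,0,0,0,1,0,0,-0.4,0,0,0,1,0,0,-0.6,0,0,0,1,0,0,-0.8,0,0,0,1,0,0,-0.8,0,0,0,-1]'
python3 - <<'E'
from plant import bot
import cv2
b=bot.capture("wrist");cv2.imwrite("pics/w6.png",b[:,:,::-1])
b=bot.capture("scene")
cv2.imwrite("pics/s6.png",cv2.resize(b[225:305,200:320],None,fx=6.6,fy=6.6,interpolation=cv2.INTER_CUBIC)[:,:,::-1])
E
```

```text
time: 6.05
tool_pos: [524.7, -158.8, -20.5]
tcp_rot: [-3.135, -0.004, 1.669]
contact_force: [-0.2, 0.3, 0.5]
grip_width: 91.2
time: 6.55
tool_pos: [524.5, -158.7, -28.7]
tcp_rot: [-3.134, -0.004, 1.669]
contact_force: [0.0, 0.0, 0.8]
grip_width: 87.6
```

View pics/w6.png

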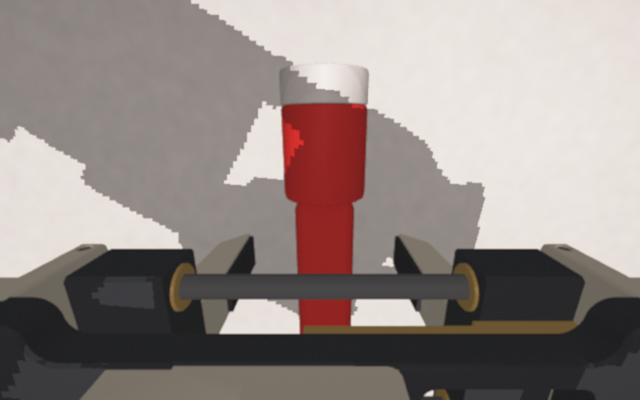

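View pics/s6.png

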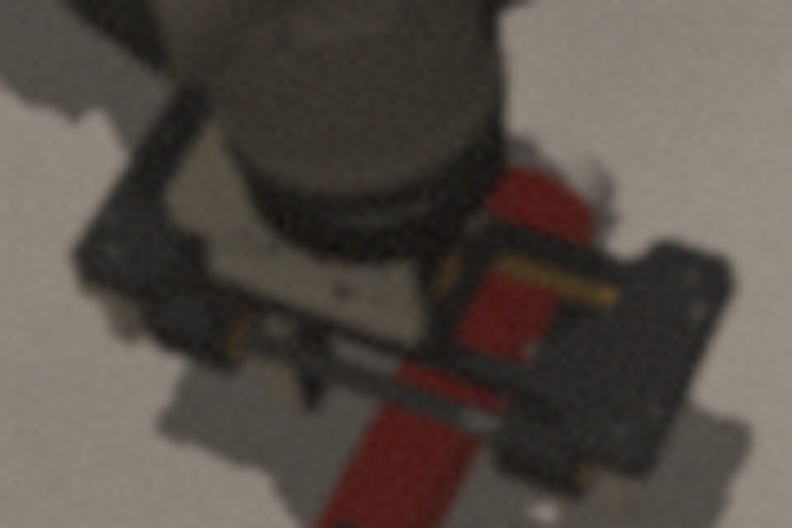

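The fingers straddle the handle with no contact. Closing.

```bash
for i in 1 2 ; do python3 -m inch '[0,0,0,0,0,0,-1,0,0,0,0,0,0,-1,0,0,0,0,0,0,-1,0,0,0,0,0,0,-1,0,0,0,0,0,0,-1]'; done
```

```text
time: 7.15
tool_pos: [524.7, -158.8, -28.5]
tcp_rot: [-3.135, -0.004, 1.669]
contact_force: [-0.7, -0.9, 1.0]
grip_width: 40.7
time: 7.65
tool_pos: [524.7, -158.8, -28.4]
tcp_rot: [-3.135, -0.004, 1.669]
contact_force: [-0.4, -0.2, 0.4]
grip_width: 30.1
```

Width is 30.1, so it's gripped. Lifting.

```bash
python3 -m inch '[0,0,0,0,0,0,-1,0,0,0,0,0,0,-1,0,0,0.5,0,0,0,-1,0,0,1.5,0,0,0,-1,0,0,3,0,0,0,-1]'; python3 -m inch '[0,0,2,0,0,0,-1,0,0,5,0,0,0,-1,0,0,8,0,0,0,-1,0,0,10,0,0,0,-1,0,0,11,0,0,0,-1]'
python3 - <<'E'
from plant import bot
import cv2
b=bot.capture("wrist");cv2.imwrite("pics/w7.png",b[:,:,::-1])
b=bot.capture("scene");cv2.imwrite("pics/s7.png",b[:,:,::-1])
o=bot.get_obs();print(o["tool_pos"],o["contact_force"],o["moment"],o["grip_width"])
E
```

```text
time: 8.15
tool_pos: [523.7, -158.4, 1.4]
tcp_rot: [-3.132, -0.006, 1.669]
contact_force: [0.0, 0.3, -4.3]
grip_width: 29.6
time: 8.65
tool_pos: [524.4, -158.7, 113.9]
tcp_rot: [-3.135, -0.004, 1.669]
contact_force: [0.2, 0.2, -4.0]
grip_width: 29.8
[ 524.29475541 -158.61267236  112.80294375] [ 1.01132219 -0.04273084 -3.94051016] [-0.08497765 -0.01409497 -0.0065258 ] 29.37202360726918
```

View pics/s7.png

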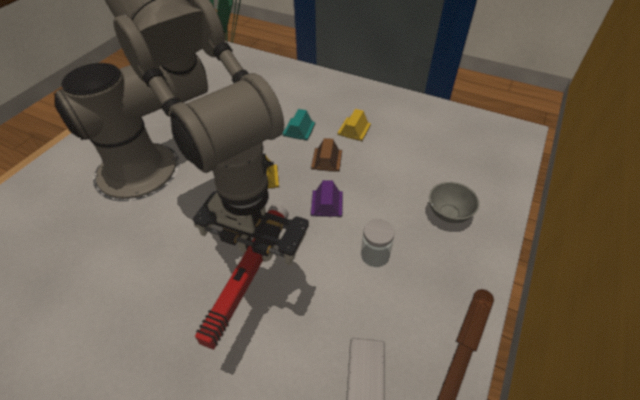

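View pics/w7.png

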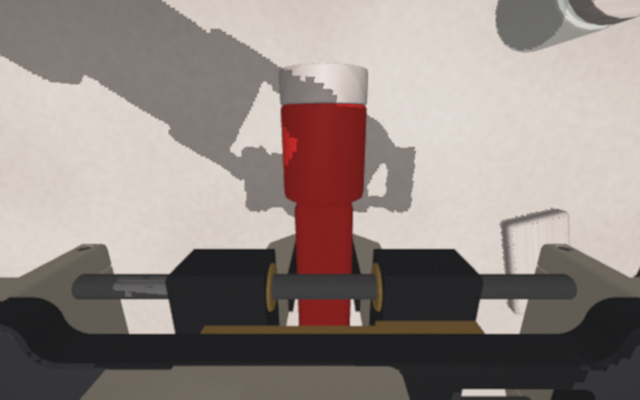

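Lifted and level, at 4.2 N. The moment may reveal the actual balance offset, so I'll average a few readings.

Run:
```python
from plant import bot
import numpy as np
M=[];F=[]
for i in range(8):
    bot.capture("top");o=bot.get_obs();M.append(o["moment"]);F.append(o["contact_force"])
print(np.mean(M,0),np.std(M,0),np.mean(F,0),o["tool_pos"],o["tcp_rot"],o["time"])
```

```text
[-0.07658185  0.03925464  0.01453838] [0.02553696 0.02991151 0.02507674] [ 0.04368492  0.21167837 -4.38700906] [ 523.40221532 -158.2166014   110.62348848] [-3.13116033 -0.00623992  1.66900539] 9.15
```

```bash
python3 -m inch '[-0.2,1.4,0.6,0,0,4,-1,-0.5,4,1.2,0,0,10,-1,-1,7,1.8,0,0,17,-1,-1.5,10.5,2,0,0,25,-1,-2,14,2,0,0,34,-1]'; python3 -m inch '[-0.4,2.8,0,0,0,7,-1,-0.8,5.6,0,0,0,14,-1,-1.2,8.4,0,0,0,20,-1,-1.6,11.2,0,0,0,27,-1,-2,14,0,0,0,34,-1]'
```

```text
time: 9.65
tool_pos: [503.3, -17.2, 130.7]
tcp_rot: [-3.132, -0.006, 2.26]
contact_force: [0.8, 0.2, -4.0]
grip_width: 30.0
time: 10.15
tool_pos: [482.9, 123.9, 130.5]
tcp_rot: [-3.131, -0.006, 2.859]
contact_force: [0.1, -0.1, -4.2]
grip_width: 29.6
```

```bash
python3 -m inch '[-0.4,2.8,0,0,0,7,-1,-0.9,6,0,0,0,14,-1,-1.4,9.2,0,0,0,21,-1,-1.9,12.2,0,0,0,28,-1,-2.16,14.2,0,0,0,34.6,-1]'; python3 -m inch '[0,0,0,0,0,0,-1,0,0,0,0,0,0,-1,0,0,0,0,0,0,-1,0,0,0,0,0,0,-1,0,0,0,0,0,0,-1]'
python3 - <<'E'
from plant import bot
import cv2
from scipy.spatial.transform import Rotation as R
import numpy as np
M=[]
for n in("scene","top","wrist"):
    b=bot.capture(n);cv2.imwrite(f"pics/{n}8.png",b[:,:,::-1]);M.append(bot.get_obs()["moment"])
o=bot.get_obs();print(o["tool_pos"],o["tcp_rot"],o["contact_force"],np.mean(M,0),o["time"])
r=R.from_euler("xyz",o["tcp_rot"]);print("tool z",r.as_matrix()[:,2])
want=R.from_euler("xyz",[np.pi,0,3.463]);print("fix deg",np.degrees((want*r.inv()).as_rotvec()))
E
```

```text
time: 10.65
tool_pos: [460.6, 267.9, 130.2]
tcp_rot: [-3.132, -0.007, -2.814]
contact_force: [0.5, -0.6, -4.2]
grip_width: 29.6
time: 11.15
tool_pos: [460.8, 267.1, 130.2]
tcp_rot: [-3.132, -0.007, -2.816]
contact_force: [-0.5, 0.3, -3.8]
grip_width: 29.6
[460.73361543 267.46003079 130.28550641] [-3.13184568 -0.0066774  -2.81523647] [-0.27063963  0.03716462 -4.20216074] [0.06974577 0.02430924 0.0069709 ] 11.3
tool z [-0.00319983 -0.01137296 -0.99993021]
fix deg [ 0.65117985 -0.18496356 -0.28540896]
```

View pics/scene8.png

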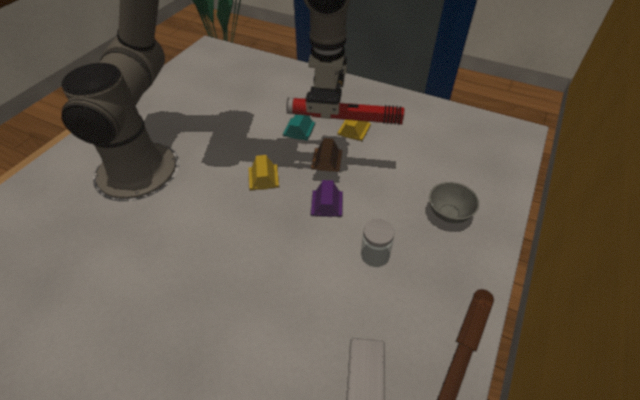

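View pics/top8.png

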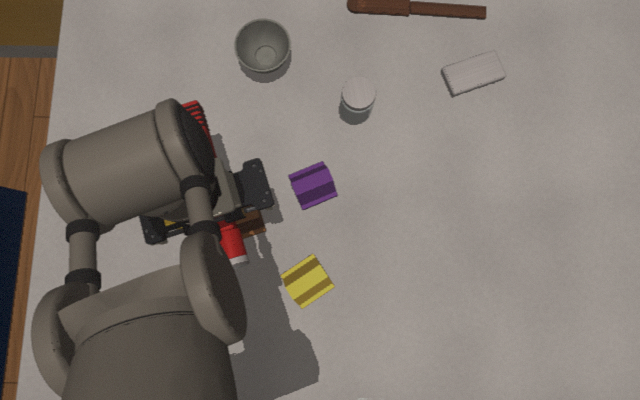

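View pics/wrist8.png

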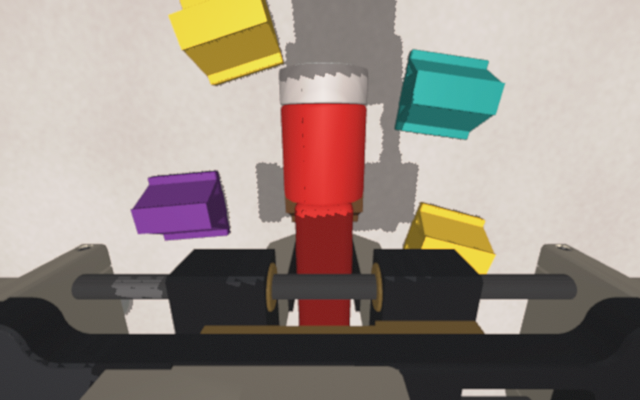

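Held level above the ridge: the scene view shows it crosswise over the brown block at about (327,150), with the head toward the robot. The underside met the table at TCP z=−28.4, so contact with the ridge should come near z=21.6.

```bash
python3 -m inch '[0.1,-0.1,-3,0,0,0,-1,0.1,-0.1,-6,0,0,0,-1,0.1,-0.1,-8.5,0,0,0,-1,0.1,-0.1,-9.7,0,0,0,-1,0.1,-0.1,-10.2,0,0,0,-1]';python3 -m inch '[0,0,0,0,0,0,-1,0,0,0,0,0,0,-1,0,0,0,0,0,0,-1,0,0,0,0,0,0,-1,0,0,0,0,0,0,-1]'
python3 - <<'E'
from plant import bot
import cv2
b=bot.capture("scene");cv2.imwrite("pics/s9.png",cv2.resize(b[70:190,260:430],None,fx=4.5,fy=4.5,interpolation=cv2.INTER_CUBIC)[:,:,::-1])
o=bot.get_obs();print(o["tool_pos"],o["tcp_rot"],o["contact_force"],o["moment"])
E
```

```text
time: 11.8
tool_pos: [461.3, 266.2, 27.3]
tcp_rot: [-3.132, -0.008, -2.815]
contact_force: [-0.9, 0.1, -4.5]
grip_width: 29.8
time: 12.3
tool_pos: [461.6, 266.3, 27.9]
tcp_rot: [-3.132, -0.007, -2.815]
contact_force: [-0.0, 0.1, -4.0]
grip_width: 29.9
[461.55268702 266.29253164  27.77025125] [-3.1317873  -0.00762102 -2.81545736] [-0.3403714   0.06564712 -3.67981854] [ 0.09179046  0.02414812 -0.03372209]
```

View pics/s9.png

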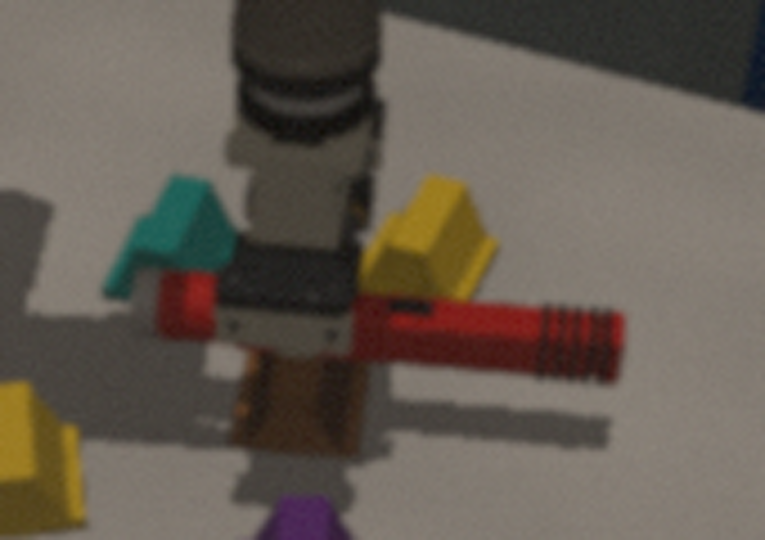

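```bash
python3 -m inch '[0,0,-0.15,0,0,0,-1,0,0,-0.3,0,0,0,-1,0,0,-0.4,0,0,0,-1,0,0,-0.5,0,0,0,-1,0,0,-0.5,0,0,0,-1]'; python3 -m inch '[0,0,-0.03,0,0,0,-1,0,0,-0.06,0,0,0,-1,0,0,-0.1,0,0,0,-1,0,0,-0.13,0,0,0,-1,0,0,-0.13,0,0,0,-1]'; python3 -c "
from plant import bot
o=bot.get_obs();print(o['tool_pos'],o['contact_force'],o['moment'])"
```

```text
time: 12.85
tool_pos: [461.4, 266.2, 22.5]
tcp_rot: [-3.132, -0.008, -2.815]
contact_force: [-0.1, -0.1, -4.5]
grip_width: 30.1
time: 13.35
tool_pos: [461.5, 266.2, 21.6]
tcp_rot: [-3.132, -0.008, -2.815]
contact_force: [-2.1, -1.6, 1.0]
grip_width: 29.9
[461.46104883 266.21861143  21.56603654] [-2.05257007 -1.64722606  1.00732253] [-0.03963055  0.25861859  0.01055696]
```

Contact occurs where predicted: the load has passed to the ridge. Opening slightly first, as a guarded test of the balance.

```bash
python3 -m inch '[0,0,0,0,0,0,-0.2,0,0,0,0,0,0,-0.2,0,0,0,0,0,0,-0.2,0,0,0,0,0,0,-0.2,0,0,0,0,0,0,-0.2]'; python3 -m inch '[0,0,0,0,0,0,-0.2,0,0,0,0,0,0,-0.2,0,0,0,0,0,0,-0.2,0,0,0,0,0,0,-0.2,0,0,0,0,0,0,-0.2]'
python3 - <<'E'
from plant import bot
import cv2
b=bot.capture("scene");cv2.imwrite("pics/s10.png",cv2.resize(b[70:190,260:430],None,fx=4.5,fy=4.5,interpolation=cv2.INTER_CUBIC)[:,:,::-1])
b=bot.capture("wrist");cv2.imwrite("pics/w10.png",b[:,:,::-1])
o=bot.get_obs();print(o["tool_pos"],o["tcp_rot"],o["contact_force"],o["moment"])
E
```

```text
time: 13.85
tool_pos: [461.6, 266.3, 21.6]
tcp_rot: [-3.132, -0.008, -2.815]
contact_force: [0.8, -0.0, 0.3]
grip_width: 36.8
time: 14.35
tool_pos: [461.5, 266.3, 21.6]
tcp_rot: [-3.132, -0.008, -2.815]
contact_force: [-0.1, 0.5, 0.2]
grip_width: 36.6
[461.52455925 266.28843109  21.61711154] [-3.13178325 -0.00765828 -2.81544347] [ 0.4914104  -0.09718687 -0.48978618] [ 0.08705443  0.0264671  -0.03040628]
```

View pics/s10.png

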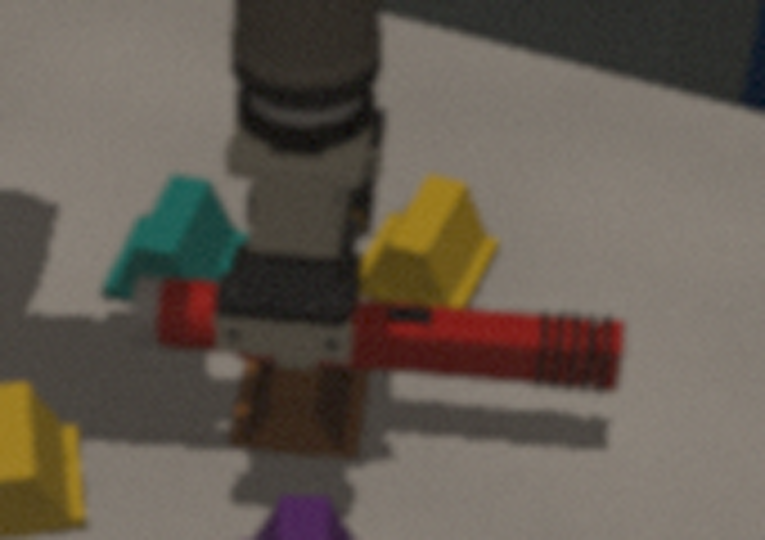

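View pics/w10.png

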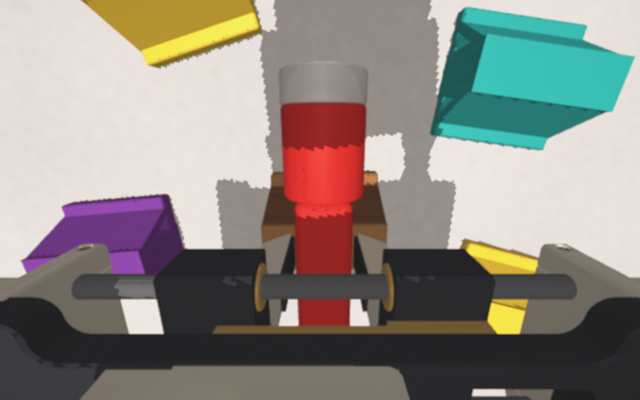

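The torch stays level on the ridge with no load on the gripper. Opening a bit more, then straight up.

```bash
python3 -m inch '[0,0,0,0,0,0,0.3,0,0,0,0,0,0,0.3,0,0,0,0,0,0,0.3,0,0,0,0,0,0,0.3,0,0,0,0,0,0,0.3]'; python3 -m inch '[0,0,0.3,0,0,0,0.3,0,0,1,0,0,0,0.3,0,0,2.5,0,0,0,0.3,0,0,5,0,0,0,0.3,0,0,8,0,0,0,0.3]';python3 -m inch '[0,0,3,0,0,0,0.3,0,0,6,0,0,0,0.3,0,0,9,0,0,0,0.3,0,0,11,0,0,0,0.3,0,0,12,0,0,0,0.3]'
python3 - <<'E'
from plant import bot
import cv2
b=bot.capture("scene");cv2.imwrite("pics/s11.png",cv2.resize(b[70:190,260:430],None,fx=4.5,fy=4.5,interpolation=cv2.INTER_CUBIC)[:,:,::-1])
b=bot.capture("wrist");cv2.imwrite("pics/w11.png",b[:,:,::-1])
E
```

```text
time: 14.95
tool_pos: [461.6, 266.3, 21.6]
tcp_rot: [-3.132, -0.008, -2.815]
contact_force: [0.6, -0.1, -0.4]
grip_width: 59.6
time: 15.45
tool_pos: [461.0, 266.0, 102.3]
tcp_rot: [-3.132, -0.009, -2.815]
contact_force: [0.1, -0.3, 0.1]
grip_width: 59.6
time: 15.95
tool_pos: [461.6, 266.3, 225.0]
tcp_rot: [-3.132, -0.005, -2.815]
contact_force: [-0.0, -0.5, 0.7]
grip_width: 59.3
```

View pics/s11.png

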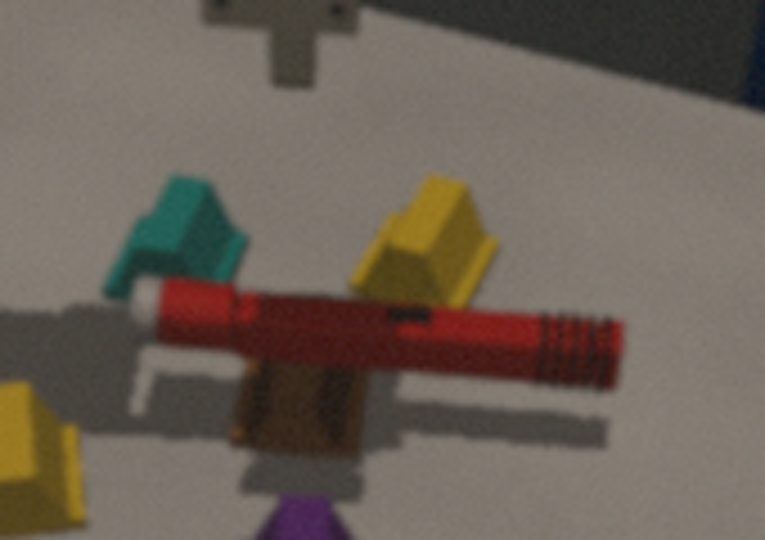

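View pics/w11.png

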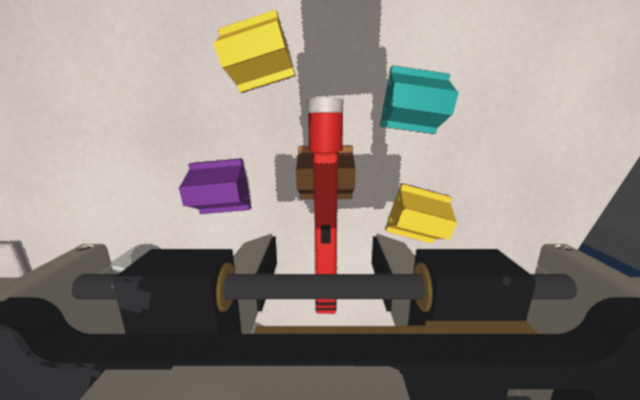

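The torch rests crosswise on the ridge with both ends in the air, and the tail end at (620,325) hasn't moved since before the release. One last hold to check it stays still, plus the jar.

```bash
python3 -m inch '[0,0,0,0,0,0,0.3,0,0,0,0,0,0,0.3,0,0,0,0,0,0,0.3,0,0,0,0,0,0,0.3,0,0,0,0,0,0,0.3]'
python3 - <<'E'
from plant import bot
import cv2,numpy as np
from h import *
c=bot.calibration("scene");b=bot.capture("scene")[:,:,::-1]
a=cv2.imread("pics/s11.png");n=cv2.resize(b[70:190,260:430],None,fx=4.5,fy=4.5,interpolation=cv2.INTER_CUBIC)
print("torch diff",np.abs(a[250:420,100:650].astype(int)-n[250:420,100:650]).max())
s0=cv2.imread("pics/scene0.png");print("jar diff",np.abs(s0[210:270,350:400].astype(int)-b[210:270,350:400]).mean(),np.abs(s0[320:395,345:390].astype(int)-b[320:395,345:390]).mean())
# expected tail/ring top-centre if level at z=84/92
t=np.radians(198.4);d=np.array([np.cos(t),np.sin(t),0]);P=np.array([461.5,266.3,0])
for x,z in((-145,84),(-20,84),(145,92)):print(x,((proj(c,P+(x-45)*d+[0,0,z])-[260,70])*4.5).round(0))
print(bot.get_obs()["time"])
E
```

```text
time: 16.55
tool_pos: [461.3, 266.2, 223.3]
tcp_rot: [-3.132, -0.007, -2.815]
contact_force: [0.2, -1.1, 0.2]
grip_width: 59.9
torch diff 21
jar diff 1.8743333333333334 1.9556543209876542
-145 [622. 335.]
-20 [409. 316.]
145 [134. 282.]
16.6
```

```bash
python3 -c "
from plant import bot
print(bot.close_job())"
```

```text
the job is handed in; nothing more can be done
None
```

The red flashlight is lying crosswise on the brown ridge block, balanced level with both ends in the air. The job was handed in at 16.6 s with the gripper clear of everything. I gripped the flashlight at its balance point, turned it about 103° so the head points toward the robot, set it on the ridge and let go.

**Final checks:**
- **Level:** the switch and ring appear within a few pixels of where a level flashlight would put them. The tail fits roughly.
- **Still:** it did not move when the fingers first loosened or after the gripper withdrew. About 2.5 s after release, the pictures still matched within noise.
- **Jar:** its part of the scene picture matches the first one within noise.

**What failed or disagreed:**
- **First grasp missed:** the fingers closed in the air just above the flashlight without touching it. The true fingertips are about 35 mm higher than the reported TCP. I corrected for this, and contact with the ridge then came at the height I predicted.
- **Moment readings:** while I carried the flashlight, they suggested an offset of up to 17 mm from the grip. They disagreed between poses, so I used the camera measurements and the balance point you gave.

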